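# Heft the ballast canisters at the micromanipulator bench

### The job

Three identical closed canisters for steel ballast stand on the bench: one is packed full, one part-filled, one all but empty. Heft them to tell which is which, stand the lightest one upright on the narrow steel bar on top of the magnetic base and let go of it, then pick up the heaviest one and finish while still holding it still and upright, about 15 cm clear of the bench. Set the canisters down gently without tipping any over, leave the part-filled one standing on the bench, and leave the lens, jar and dish alone.

Things in the scene. Friction and masses are not known exactly. Their poses are not given: they have to be found in the camera images.
- canister_a: one of three identical closed aluminium canisters with a screw cap, an upright cylinder 50 mm in diameter and 80 mm high, smooth sides that can be gripped anywhere; starts upright on the bench; origin at the centre of its underside, z up. The three look the same; only their weights differ, each by at least 100 g from the next, and which is which changes every time: the heaviest is under 650 g, the lightest under 150 g; the ballast inside lies low and may shift by 2 mm
- canister_b: one of three identical closed aluminium canisters with a screw cap, an upright cylinder 50 mm in diameter and 80 mm high, smooth sides that can be gripped anywhere; starts upright on the bench; origin at the centre of its underside, z up. The three look the same; only their weights differ, each by at least 100 g from the next, and which is which changes every time: the heaviest is under 650 g, the lightest under 150 g; the ballast inside lies low and may shift by 2 mm
- canister_c: one of three identical closed aluminium canisters with a screw cap, an upright cylinder 50 mm in diameter and 80 mm high, smooth sides that can be gripped anywhere; starts upright on the bench; origin at the centre of its underside, z up. The three look the same; only their weights differ, each by at least 100 g from the next, and which is which changes every time: the heaviest is under 650 g, the lightest under 150 g; the ballast inside lies low and may shift by 2 mm
- magbase: magnetic instrument base fixed to the bench: a painted block 75 x 75 mm and 70 mm high, with a steel bar (36 mm wide along x, 110 mm long along y, 18 mm thick) lying across its top and overhanging both sides; a 24 mm switch boss sticks out 8 mm on its -x face; it may be turned; origin at the centre of its underside, z up
- bar_top (a point): centre of the flat top face of the steel bar, 88 mm above the bench; x runs across the bar (36 mm wide), y along it (110 mm long), z up
- table: the grey bench top, its upper face at height 0
- objective: bystander: a loose microscope lens standing on the bench, 34 mm in diameter, 48 mm high, origin at the centre of its underside
- jar: bystander: a closed amber glass jar, 60 mm in diameter, 85 mm high, origin at the centre of its underside
- dish: bystander: an open flat glass dish, 90 mm in diameter, 16 mm high, origin at the centre of its underside
- pine_block: bystander, fixed: a pine block 120 x 200 mm, 45 mm high, carrying a white micrometer syringe along its y axis that reaches 86 mm above the bench and 123 mm from the centre towards -y; origin at the centre of its underside
Not all that is in view belongs to the job. Leave any yellow look-alike of the canister_b alone. Leave any yellow look-alike of the canister_a alone.

How it is judged:
By the outcome, as a careful person would: the job done as asked, in the order asked, and still so for the second after the job is handed in, while the arm keeps its last pose, push and grip.
It also fails if it takes over 72 s, if anything falls off the work surface, if the arm or the gripper's body presses on something with over 40 N, if the wrist force passes 120 N, or if a joint passes its speed limit or range.

### The arm

A 6-joint arm with a two-finger parallel gripper is mounted at the origin on the work surface. World frame = base frame: x ahead of the robot, y to its left, z up, the work surface at z = 0. Lengths are in mm, angles in degrees, forces in N, time in s.
With the tool pointing down it reaches from about 300 to 850 mm from the base axis. Payload 4.2 kg.
Tool frame: the origin (TCP) lies on the centre line of the jaws, within the pads' length; the fingertips stand 14 mm ahead of it and the grasp point (between the pads) lies 5 mm behind it; z points along the fingers, y is the line along which they close (so a half turn about z gives the same grasp; the last joint's range is limited). The gripper opens to 91 mm and grips with 3 to 60 N. Pads are 32 mm wide; open, the fingers measure 118 mm over their backs; the gripper's body (76 mm by 178 mm) begins 60 mm behind the grasp point.
Start: joints at [-73.281, 18.312, 89.639, -0, 72.044, -1.146], TCP at [176.397, -547.29, 227.976] pointing down, gripper open.
Joint ranges: [-177.97, 177.97], [-48.28, 115.42], [12.27, 149.76], [-77.06, 257.06], [2.81, 150.46], [-146.56, 146.56]. Speed limits (degrees/s): [147.25, 147.25, 180, 180, 180, 180].

### API

Orientations are given as [roll, pitch, yaw] about the fixed x, y, z axes, in that order (R = Rz(yaw) Ry(pitch) Rx(roll)).
In Python, from workcell import env gives the robot as it stands.
- The arm moves only by the tool arm_command, never from a script. Its argument "motion" is a list of rows, each an object with "offset": the shift along the tool's x, y, z in m, a list of three; "spin": the turn about the tool's z in rad. In form: [{"offset": [tx, ty, tz], "spin": spin}, ...]. A call has 1 to 5 rows; each row shifts and turns the commanded pose from where the row before left it, along the tool's axes as they then stand; what a row does not reach is not made up. A row lasts 1/8 s, in which the tool goes at most 62.5 mm and 10.7 degrees, less where a joint would pass 70% of its speed; a pose out of reach is approached as far as the arm can. A call with a gripper value outside its range is refused whole. "jaw" is the finger opening in m, from 0 to 0.0912, set as the call begins (left out, the last holds). The fingers move at their own pace and stop on an object; "newtons" is the grip in N (left out, the last holds). Time passes only in rows, so rows that do not move let the fingers close. It gives the time, the measured TCP pose, the force, the opening and the grip force at its end, in the units of the state.
- env.state(): the state, without advancing time (a new reading comes with each control period).
- env.grab_frame(name): name is "side" or "top" or "wrist"; returns (picture, depth): 400x640x3 uint8, blue, green, red; 400x640 float32, mm along the optical axis (not along the pixel's ray), 0 where there is no reading.
- env.camera_model(name): a dict with "fx", "fy", "cx", "cy" (pixels), "k1" (the pictures are not rectified: a ray, as slopes to the right and down, at radius r is drawn at 1 + k1 r^2 times it, then the intrinsics apply), "eye" and "rotation" of the camera in the world; the wrist camera has in their place "hand_eye" (4x4, takes a point from camera to tool coordinates, whose origin is the TCP and whose axes are the flange's). Camera axes: x right, y down, z forward; pixel columns grow to the right and rows downward; lengths in mm; the calibration is good to about 2 mm. A picture is of the moment at which its call begins: read the wrist's pose just before it. camera_model takes no time and is no camera call.
- env.job_done(): hands the job in; it is judged then, once.
Trained networks look in the newest picture that a camera, given by its name, has taken for a name from the list of things; names that differ only in an ending like _2 or _b are one class to them, and where a whole thing is asked for, a point or a joint stands for the part that bears it (a point fixed in the world has none). Each returns a list of dicts, best first, with "score" (0 to 1); they miss things now and then, are a little off and sometimes report something else, mostly with a low value. They report only what shows in the picture. A call takes as long as a camera call. They do not tell look-alikes from the thing itself.
- env.boxes_of(camera, target): "bbox" ([left, top, right, bottom] in pixels, round what is visible of it).
- env.pinpoint(camera, target): "location" ([column, row] in pixels: a listed point, or the origin of a listed thing).
The state is a dict: "time_s": time; "qpos": joint angles; "qvel": joint speeds; "effort": joint torques, N m; "ee_pos": TCP position; "ee_rot": TCP orientation; "force": force on the tool from outside, world axes, zero at the start; "torque": the same for the moment, N m; "gripper_width": finger opening in mm; "gripper_force": force on a finger pad.
Only numpy, scipy, OpenCV 4.12 (cv2) and the standard library are available. Lean on these libraries where they do the work, as an engineer would, in place of code of your own. Each camera call takes 0.05 s, during which the arm holds its last target. There are 200 camera calls.

## Working session

There is one attempt and no reset: what is moved stays moved. The work goes in short steps, Python scripts to look and compute and a tool call to move; the robot and the scene stay as the last step left them, time stands still between calls to the robot, and variables do not carry over. Pictures are saved under pics/ and viewed, at most 10 in all, crops included, and the job is handed in when it is done.

Besides the shell and the picture viewer there is one more tool, called by a JSON object that holds its "op" and its "data". arm_command: Moves the arm, as the interface text tells. Its arguments: {"type":"object","properties":{"motion":{"type":"array"},"jaw":{"type":"number"},"newtons":{"type":"number"}},"required":["motion"]}

```bash
mkdir -p pics; ls; cat > h.py <<'E'
from workcell import env
import numpy as np, cv2
from scipy.spatial.transform import Rotation as R
def cam(name):
    m=env.camera_model(name)
    if 'hand_eye' in m:
        s=env.state(); T=np.eye(4); T[:3,:3]=R.from_euler('xyz',s['ee_rot'],degrees=True).as_matrix(); T[:3,3]=s['ee_pos']
        T=T@np.array(m['hand_eye']); return m,T[:3,:3],T[:3,3]
    return m,np.array(m['rotation']).reshape(3,3) ,np.array(m['eye'])
def ray(m,uv):
    K=np.array([[m['fx'],0,m['cx']],[0,m['fy'],m['cy']],[0,0,1.]])
    p=cv2.undistortPoints(np.array(uv,float).reshape(-1,1,2),K,np.array([m['k1'],0,0,0.]))[:,0]
    return np.c_[p,np.ones(len(p))]
def cloud(name,depth,c):
    m,Rm,t=c
    v,u=np.mgrid[:400,:640]
    P=ray(m,np.stack([u,v],-1).reshape(-1,2))*depth.reshape(-1,1)
    return (P@Rm.T+t).reshape(400,640,3)
E
python3 - <<'E'
from h import *
print(env.state()); print(env.camera_model('top')); print(env.camera_model('wrist'))
for n in ['top','side']:
    c=cam(n); p,d=env.grab_frame(n); cv2.imwrite(f'pics/{n}0.png',p)
    W=cloud(n,d,c); np.save(f'{n}.npy',W); np.save(f'{n}_d.npy',d)
    for t in ['canister_a','magbase','bar_top','objective','jar','dish','pine_block']:
        for b in env.boxes_of(n,t)[:6] if t!='bar_top' else env.pinpoint(n,t)[:2]:
            if 'bbox' in b:
                l,tp,r,bt=map(int,b['bbox']); w=W[tp:bt,l:r].reshape(-1,3); w=w[(w[:,2]>10)&(w[:,2]<200)]
                print(n,t,round(b['score'],2),b['bbox'],np.median(w,0).round() if len(w) else None, np.percentile(w,97,axis=0).round() if len(w) else None)
            else: print(n,t,b)
E
```

```text
pics
{'time_s': 0.0, 'qpos': array([-7.32808315e+01,  1.83535118e+01,  8.97068552e+01,  2.00045928e-04,
        7.20454388e+01, -1.14549622e+00]), 'qvel': array([ 0.00959709, -0.00395182, -0.00394075, -0.07707555,  0.01018367,
        0.05816406]), 'effort': array([-1.27085532e-03, -4.12466490e+01, -2.31981343e+01,  7.24737416e-02,
        4.58451617e-02, -1.65470283e-04]), 'ee_pos': array([ 176.25694765, -546.80314647,  227.09848258]), 'ee_rot': array([-1.79894219e+02, -2.30535009e-03,  1.78646007e+01]), 'force': array([-0.00397205, -0.55432878,  0.89248636]), 'torque': array([-0.01721443,  0.00878977, -0.01088266]), 'gripper_force': 0.0, 'gripper_width': 91.4843927830204}
{'fx': 517.2957487664025, 'fy': 517.2957487664025, 'cx': 328.5470307987177, 'cy': 194.01921161537734, 'k1': -0.15821050358696379, 'eye': array([ 445.19157126, -138.68668556, 1839.10300885]), 'rotation': array([-1.74873857e+02,  2.89021764e-02, -9.07734923e+01])}
{'fx': 290.4202410936571, 'fy': 290.4202410936571, 'cx': 317.44789045322506, 'cy': 200.70429450654373, 'k1': -0.007951557283897896, 'hand_eye': array([[ 7.33084868e-04, -9.59207665e-01, -2.82701465e-01,
         8.03920554e+01],
       [ 9.99998792e-01,  3.15648999e-04,  1.52213942e-03,
        -1.24429993e+00],
       [-1.37081336e-03, -2.82702239e-01,  9.59206737e-01,
        -1.56695343e+02],
       [ 0.00000000e+00,  0.00000000e+00,  0.00000000e+00,
         1.00000000e+00]])}Traceback (most recent call last):
  File "<stdin>", line 4, in <module>
  File "h.py", line 9, in cam
    return m,np.array(m['rotation']).reshape(3,3) ,np.array(m['eye'])
             ~~~~~~~~~~~~~~~~~~~~~~~~~~~~~~~^^^^^
ValueError: cannot reshape array of size 3 into shape (3,3)
```

```bash
sed -i "s/np.array(m\['rotation'\]).reshape(3,3) ,/R.from_euler('xyz',m['rotation'],degrees=True).as_matrix(),/" h.py
python3 - <<'E'
from h import *
for n in ['top','side']:
    c=cam(n); p,d=env.grab_frame(n); cv2.imwrite(f'pics/{n}0.png',p)
    W=cloud(n,d,c); np.save(f'{n}.npy',W); np.save(f'{n}_d.npy',d)
    print(n,c[2],np.median(W[...,2]))
    for t in ['canister_a','magbase','bar_top','objective','jar','dish','pine_block']:
        for b in env.boxes_of(n,t)[:6] if t!='bar_top' else env.pinpoint(n,t)[:2]:
            if 'bbox' in b:
                l,tp,r,bt=map(int,b['bbox']); w=W[tp:bt,l:r].reshape(-1,3); w=w[(w[:,2]>10)&(w[:,2]<200)]
                print(t,round(b['score'],2),np.round(b['bbox']),np.median(w,0).round() if len(w) else None, np.percentile(w,97,axis=0).round() if len(w) else None)
            else: print(n,t,b)
E
```

```text
top [ 445.19157126 -138.68668556 1839.10300885] -0.10115881894444101
canister_a 0.73 [382. 220. 392. 234.] [ 494. -335.   81.] [ 511. -320.   89.]
canister_a 0.72 [180. 216. 199. 230.] [510. 339.  79.] [533. 367.  88.]
canister_a 0.65 [327. 217. 338. 234.] [ 499. -147.   81.] [ 521. -130.   89.]
canister_a 0.49 [297. 216. 317. 230.] [502. -58.  81.] [519. -36.  89.]
canister_a 0.46 [198. 238. 219. 253.] [427. 278.  79.] [447. 305.  90.]
magbase 0.82 [243. 174. 271. 203.] [625. 110.  81.] [668. 151.  95.]
top bar_top {'location': [249.5, 187.8], 'score': 0.85}
objective 0.51 [302. 148. 308. 157.] [759. -56.  39.] [770. -48.  55.]
jar 0.66 [202. 160. 221. 178.] [699. 270.  81.] [726. 296.  92.]
jar 0.58 [236. 176. 271. 201.] [623. 113.  83.] [664. 163.  95.]
dish 0.85 [360. 144. 384. 171.] [ 743. -297.   13.] [ 782. -252.   26.]
pine_block 0.74 [433. 198. 493. 247.] [ 493. -608.   48.] [ 559. -513.   87.]
side [102.19089127 985.40892082 973.39529824] 1.2253238182613018
canister_a 0.9 [261. 304. 283. 344.] [501. 361.  71.] [525. 374.  83.]
canister_a 0.85 [302. 295. 330. 335.] [421. 302.  70.] [447. 313.  83.]
canister_a 0.84 [364. 155. 382. 180.] [ 493. -319.   60.] [ 518. -308.   84.]
canister_a 0.78 [343. 189. 359. 222.] [ 488. -123.   71.] [520. -40.  85.]
canister_a 0.73 [334. 203. 354. 231.] [492. -43.  59.] [516. -31.  85.]
magbase 0.6 [258. 220. 291. 265.] [618. 139.  72.] [662. 169.  92.]
side bar_top {'location': [270.6, 232.4], 'score': 0.71}
objective 0.59 [253. 197. 260. 208.] [767. -40.  35.] [776. -33.  49.]
objective 0.18 [364. 155. 383. 184.] [ 492. -319.   60.] [ 518. -308.   84.]
jar 0.96 [202. 258. 230. 298.] [693. 297.  63.] [725. 312.  89.]
jar 0.73 [256. 220. 287. 265.] [619. 140.  72.] [663. 169.  92.]
dish 0.79 [285. 162. 313. 174.] [ 744. -278.   15.] [ 785. -243.   20.]
```

View pics/top0.png

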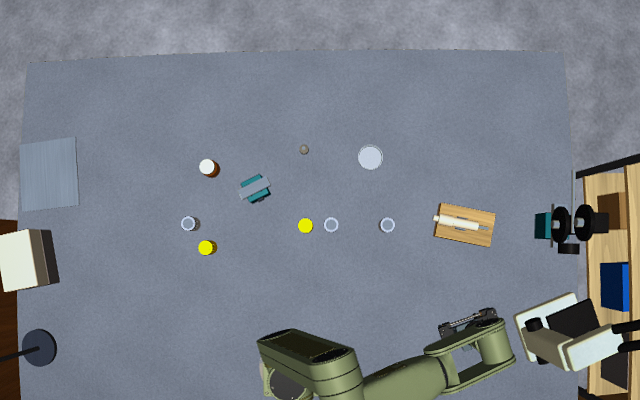

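View pics/side0.png

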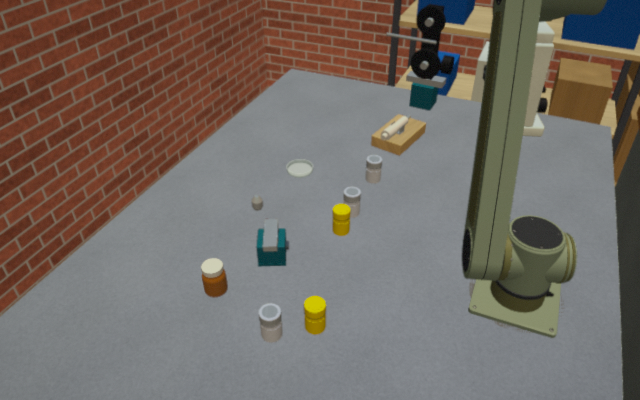

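Top view: the real canisters (silver) are at about (387,225), (331,225) and (190,223). The yellow look-alikes are at (305,226) and (206,248), and the bar at (255,188) is turned. Next I'll fit these accurately.

```bash
python3 - <<'E'
from h import *
W=np.load('top.npy'); S=np.load('side.npy')
for g in [(494,-335),(499,-147),(510,339),(502,-58),(427,278),(625,110)]:
    o=[]
    for V in (W,S):
        r=75 if g[0]==625 else 45
        m=(V[...,2]>72)&(V[...,2]<98)&(np.hypot(V[...,0]-g[0],V[...,1]-g[1])<r)
        q=V[m][:,:2].astype(np.float32)
        c,rad=cv2.minEnclosingCircle(q); rect=cv2.minAreaRect(q)
        o.append((len(q),np.round(c),round(rad),np.round(q.mean(0)),np.round(rect[0]),np.round(rect[1]),round(rect[2]),np.median(V[m][:,2]).round(1)))
    print(g,*o,sep='\n  ')
# top pixel method on top view by brightness: ray at z=88 for bar
m,Rm,t=cam('top')
for n,uv,z in [('bar',(249.5,187.8),88),('bar2',(255,188),88),('c1',(387,225),80),('c2',(331,224.5),80),('c3',(189.5,223),80)]:
    d=Rm@ray(m,[uv])[0]; print(n,(t+d*(z-t[2])/d[2]).round())
p=cv2.imread('pics/top0.png'); cv2.imwrite('pics/crop.png',cv2.resize(p[160:260,170:410],None,fx=3.3,fy=3.3,interpolation=cv2.INTER_CUBIC))
E
```

```text
(494, -335)
  (173, array([ 497., -338.]), 25, array([ 498., -337.], dtype=float32), array([ 498., -338.]), array([49., 48.]), 90, np.float64(81.4))
  (138, array([ 497., -333.]), 28, array([ 495., -330.], dtype=float32), array([ 496., -333.]), array([48., 51.]), 15, np.float64(81.7))
(499, -147)
  (155, array([ 499., -146.]), 25, array([ 499., -146.], dtype=float32), array([ 500., -146.]), array([43., 46.]), 45, np.float64(81.5))
  (176, array([ 500., -142.]), 28, array([ 499., -138.], dtype=float32), array([ 501., -142.]), array([47., 53.]), 21, np.float64(81.4))
(510, 339)
  (178, array([509., 345.]), 26, array([509., 344.], dtype=float32), array([509., 345.]), array([50., 49.]), 50, np.float64(80.9))
  (355, array([508., 350.]), 26, array([507., 351.], dtype=float32), array([507., 349.]), array([49., 51.]), 28, np.float64(80.5))
(502, -58)
  (159, array([498., -58.]), 25, array([498., -58.], dtype=float32), array([497., -58.]), array([48., 44.]), 89, np.float64(81.0))
  (200, array([499., -55.]), 28, array([497., -51.], dtype=float32), array([498., -54.]), array([49., 50.]), 55, np.float64(81.7))
(427, 278)
  (160, array([427., 285.]), 25, array([426., 284.], dtype=float32), array([426., 283.]), array([45., 49.]), 80, np.float64(81.7))
  (351, array([427., 289.]), 27, array([425., 292.], dtype=float32), array([427., 289.]), array([50., 51.]), 9, np.float64(80.5))
(625, 110)
  (433, array([627., 116.]), 56, array([627., 116.], dtype=float32), array([627., 117.]), array([ 73., 111.]), 26, np.float64(86.8))
  (573, array([629., 119.]), 59, array([626., 126.], dtype=float32), array([629., 120.]), array([ 73., 113.]), 22, np.float64(88.8))
bar [627. 130.  88.]
bar2 [626. 111.  88.]
c1 [ 494. -337.   80.]
c2 [ 499. -147.   80.]
c3 [509. 340.  80.]
```

View pics/crop.png

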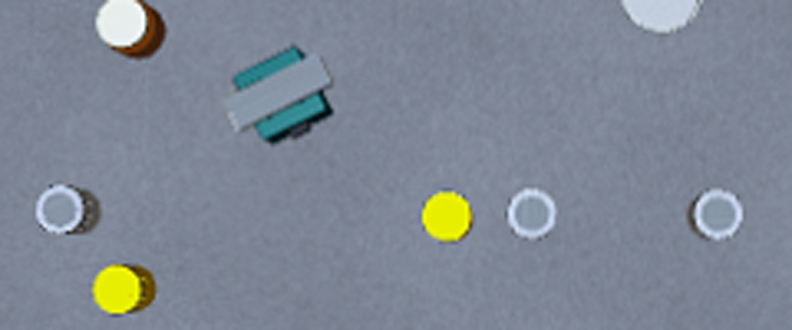

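Zoomed crop: the bar runs from (228,115) to (330,70), so it is turned roughly 24°. Canister tops are at (62,208), (531,213) and (718,214). I'm moving above the canister at about (497,-337).

{"op": "arm_command", "data": {"motion": [{"offset":[0.046,-0.0127,0],"spin":0},{"offset":[0.046,-0.0127,0],"spin":0},{"offset":[0.046,-0.0127,0],"spin":0},{"offset":[0.046,-0.0127,0],"spin":0}], "jaw": 0.072, "newtons": 30}}

```text
time_s: 1.3
ee_pos: [337.1, -441.7, 228.1]
ee_rot: [180.0, -0.0, 17.8]
force: [0.1, -1.0, 0.8]
gripper_width: 72.0
gripper_force: 0.0
```

{"op": "arm_command", "data": {"motion": [{"offset":[0.046,-0.0127,0.015],"spin":0},{"offset":[0.046,-0.0127,0.02],"spin":0},{"offset":[0.046,-0.0127,0.02],"spin":0},{"offset":[0.046,-0.0127,0.02],"spin":0},{"offset":[0,0,0],"spin":0}]}}

```text
time_s: 1.92
ee_pos: [497.0, -335.3, 151.0]
ee_rot: [-179.8, 0.1, 18.1]
force: [-0.8, -0.7, 0.2]
gripper_width: 72.1
gripper_force: 0.0
```

```bash
cat > look.py <<'E'
from h import *
import sys
# wrist look: argv name out, guess x y, zmin zmax
gx,gy,z0,z1,rad=map(float,sys.argv[2:7])
c=cam('wrist'); s=env.state(); p,d=env.grab_frame('wrist'); cv2.imwrite(f'pics/{sys.argv[1]}.png',p)
W=cloud('wrist',d,c); print(s['time_s'],s['ee_pos'].round(1),s['ee_rot'].round(2),s['force'].round(2),s['gripper_width'],s['gripper_force'])
m=(d>0)&(W[...,2]>z0)&(W[...,2]<z1)&(np.hypot(W[...,0]-gx,W[...,1]-gy)<rad)
q=W[m]
if len(q)>20:
    cc,r=cv2.minEnclosingCircle(q[:,:2].astype(np.float32)); re=cv2.minAreaRect(q[:,:2].astype(np.float32))
    print(len(q),'circle',np.round(cc,1),round(r,1),'mean',q.mean(0).round(1),'rect',np.round(re[0],1),np.round(re[1],1),round(re[2],1))
    t=np.array(cc)-s['ee_pos'][:2]; y=np.radians(s['ee_rot'][2]); co,si=np.cos(y),np.sin(y)
    print('tool offset to circle',(co*t[0]+si*t[1]).round(1),(si*t[0]-co*t[1]).round(1))
E
python3 look.py w1 497 -337 70 86 45
```

```text
1.925 [ 497.  -335.3  151. ] [-1.7984e+02  9.0000e-02  1.8100e+01] [-0.81 -0.71  0.21] 72.08925980502309 0.0
2762 circle [ 496.5 -335.1] 25.2 mean [ 498.2 -334.6   79.8] rect [ 496.8 -335.2] [49.3 49.8] 40.9
tool offset to circle -0.3 -0.3
```

{"op": "arm_command", "data": {"motion": [{"offset":[0,0,0.04],"spin":0},{"offset":[0,0,0.04],"spin":0},{"offset":[0,0,0.026],"spin":0},{"offset":[0,0,0],"spin":0}]}}

```text
time_s: 2.48
ee_pos: [493.6, -338.0, 45.9]
ee_rot: [-179.8, 0.1, 17.8]
force: [0.5, 0.3, 0.6]
gripper_width: 72.3
gripper_force: 0.0
```

{"op": "arm_command", "data": {"motion": [{"offset":[0,0,0],"spin":0},{"offset":[0,0,0],"spin":0},{"offset":[0,0,0],"spin":0},{"offset":[0,0,0],"spin":0}], "jaw": 0.035}}

```text
time_s: 2.98
ee_pos: [495.7, -337.6, 48.5]
ee_rot: [180.0, -0.0, 17.9]
force: [-1.3, 2.0, 6.8]
gripper_width: 49.9
gripper_force: 30.0
```

{"op": "arm_command", "data": {"motion": [{"offset":[0,0,-0.01],"spin":0},{"offset":[0,0,-0.02],"spin":0},{"offset":[0,0,-0.02],"spin":0},{"offset":[0,0,0],"spin":0},{"offset":[0,0,0],"spin":0}]}}

```text
time_s: 3.6
ee_pos: [495.0, -337.4, 96.3]
ee_rot: [-180.0, 0.0, 17.9]
force: [0.3, 0.6, -2.9]
gripper_width: 49.5
gripper_force: 30.0
```

```bash
cat > heft.py <<'E'
from h import *
F=[];T=[];E=[]
for i in range(16):
    env.grab_frame('wrist'); s=env.state(); F.append(s['force']); T.append(s['torque']); E.append(s['effort'])
F=np.array(F); print(s['time_s'],s['ee_pos'].round(1),'F',F.mean(0).round(2),'sd',F.std(0).round(2),'T',np.mean(T,0).round(3),'E',np.mean(E,0).round(2),s['gripper_width'].round(1) ,round(s['gripper_force'],1))
E
python3 heft.py
```

```text
Traceback (most recent call last):
  File "heft.py", line 5, in <module>
    F=np.array(F); print(s['time_s'],s['ee_pos'].round(1),'F',F.mean(0).round(2),'sd',F.std(0).round(2),'T',np.mean(T,0).round(3),'E',np.mean(E,0).round(2),s['gripper_width'].round(1) ,round(s['gripper_force'],1))
                                                                                                                                                            ^^^^^^^^^^^^^^^^^^^^^^^^
AttributeError: 'float' object has no attribute 'round'
```

```bash
sed -i "s/s\['gripper_width'\].round(1) /round(s['gripper_width'],1)/" heft.py; python3 heft.py
```

```text
5.2 [ 495.5 -337.7   97. ] F [ 0.03  0.01 -3.01] sd [0.43 0.5  0.55] T [-0.005  0.018  0.001] E [ 0.000e+00 -4.749e+01 -2.100e+01  7.000e-02 -2.000e-02  0.000e+00] 49.3 30.0
```

{"op": "arm_command", "data": {"motion": [{"offset":[0,0,0.025],"spin":0},{"offset":[0,0,0.015],"spin":0},{"offset":[0,0,0.006],"spin":0},{"offset":[0,0,0.003],"spin":0},{"offset":[0,0,0],"spin":0}]}}

```text
time_s: 5.82
ee_pos: [496.0, -338.1, 48.6]
ee_rot: [179.9, -0.1, 17.9]
force: [0.4, 0.0, -3.3]
gripper_width: 49.5
gripper_force: 30.0
```

{"op": "arm_command", "data": {"motion": [{"offset":[0,0,0.0],"spin":0}]}}

```text
time_s: 5.95
ee_pos: [496.0, -338.1, 48.5]
ee_rot: [179.9, -0.1, 17.9]
force: [0.9, -0.2, -0.9]
gripper_width: 49.9
gripper_force: 30.0
```

{"op": "arm_command", "data": {"motion": [{"offset":[0,0,0.001],"spin":0},{"offset":[0,0,0],"spin":0}]}}

```text
time_s: 6.2
ee_pos: [496.1, -338.1, 48.5]
ee_rot: [179.9, -0.1, 17.9]
force: [-1.2, 0.3, 5.2]
gripper_width: 49.9
gripper_force: 30.0
```

{"op": "arm_command", "data": {"motion": [{"offset":[0,0,0],"spin":0},{"offset":[0,0,0],"spin":0},{"offset":[0,0,0],"spin":0},{"offset":[0,0,-0.04],"spin":0},{"offset":[0,0,-0.06],"spin":0}], "jaw": 0.072}}

```text
time_s: 6.82
ee_pos: [494.4, -336.9, 146.0]
ee_rot: [-179.8, 0.2, 17.9]
force: [0.5, -0.8, 0.3]
gripper_width: 72.2
gripper_force: 0.0
```

{"op": "arm_command", "data": {"motion": [{"offset":[0.0157,-0.0454,0],"spin":0},{"offset":[0.0157,-0.0454,0],"spin":0},{"offset":[0.0157,-0.0454,0],"spin":0},{"offset":[0.0157,-0.0454,0],"spin":0},{"offset":[0,0,0],"spin":0}]}}

```text
time_s: 7.45
ee_pos: [499.2, -143.0, 147.0]
ee_rot: [-180.0, 0.0, 18.1]
force: [0.2, -0.0, -0.1]
gripper_width: 72.0
gripper_force: 0.0
```

```bash
python3 look.py w2 499 -147 70 86 40; python3 heft.py
```

```text
7.45 [ 499.2 -143.   147. ] [-1.7996e+02  2.0000e-02  1.8100e+01] [ 0.2  -0.04 -0.13] 71.95956595808718 0.0
2836 circle [ 499.7 -143.5] 25.4 mean [ 501.5 -142.8   79.8] rect [ 500.  -143.4] [49.6 49.4] 54.4
tool offset to circle 0.3 0.6
8.3 [ 499.5 -145.6  147. ] F [ 0.08 -0.16  0.  ] sd [0.39 0.51 0.39] T [-0.001 -0.001  0.005] E [  0.16 -37.75 -20.6    0.07  -0.04  -0.  ] 72.1 0.0
```

{"op": "arm_command", "data": {"motion": [{"offset":[0,0,0.04],"spin":0},{"offset":[0,0,0.04],"spin":0},{"offset":[0,0,0.02],"spin":0},{"offset":[0,0,0],"spin":0}]}}

```text
time_s: 8.8
ee_pos: [498.5, -145.2, 45.6]
ee_rot: [-179.9, 0.2, 17.9]
force: [-0.1, -0.1, 0.6]
gripper_width: 72.0
gripper_force: 0.0
```

{"op": "arm_command", "data": {"motion": [{"offset":[0,0,0],"spin":0},{"offset":[0,0,0],"spin":0},{"offset":[0,0,0],"spin":0},{"offset":[0,0,0],"spin":0}], "jaw": 0.035}}

```text
time_s: 9.3
ee_pos: [500.2, -145.7, 48.0]
ee_rot: [179.9, -0.1, 17.9]
force: [-0.5, 1.4, 6.0]
gripper_width: 49.6
gripper_force: 30.0
```

{"op": "arm_command", "data": {"motion": [{"offset":[0,0,-0.01],"spin":0},{"offset":[0,0,-0.02],"spin":0},{"offset":[0,0,-0.02],"spin":0},{"offset":[0,0,0],"spin":0},{"offset":[0,0,0],"spin":0}]}}

```text
time_s: 9.93
ee_pos: [499.0, -145.5, 96.4]
ee_rot: [-180.0, 0.1, 17.9]
force: [0.4, -0.5, -1.5]
gripper_width: 49.4
gripper_force: 30.0
```

```bash
python3 heft.py
```

```text
10.725 [ 499.6 -145.6   97. ] F [-0.04  0.12 -1.13] sd [0.46 0.44 0.33] T [ 0.012 -0.005  0.002] E [ -0.   -39.51 -19.17   0.06  -0.04  -0.  ] 49.4 30.0
```

{"op": "arm_command", "data": {"motion": [{"offset":[0,0,-0.035],"spin":0},{"offset":[0,0,-0.04],"spin":0},{"offset":[0.034,-0.0325,0],"spin":0},{"offset":[0.034,-0.0325,0],"spin":0},{"offset":[0.034,-0.0325,0],"spin":0}]}}

```text
time_s: 11.35
ee_pos: [567.3, -20.4, 172.2]
ee_rot: [180.0, -0.0, 17.8]
force: [0.9, -1.4, -2.0]
gripper_width: 49.6
gripper_force: 30.0
```

{"op": "arm_command", "data": {"motion": [{"offset":[0.034,-0.0325,0],"spin":0},{"offset":[0,0,0],"spin":0},{"offset":[0,0,0],"spin":0}]}}

```text
time_s: 11.72
ee_pos: [588.6, 19.7, 171.6]
ee_rot: [180.0, 0.1, 17.9]
force: [-0.5, -0.4, -1.2]
gripper_width: 49.3
gripper_force: 30.0
```

```bash
python3 look.py w3 627 117 82 95 70; python3 - <<'E'
from h import *
print(env.pinpoint('wrist','bar_top')[:2])
E
```

```text
11.725 [588.6  19.7 171.6] [1.7998e+02 7.0000e-02 1.7900e+01] [-0.54 -0.43 -1.15] 49.32776216531807 29.999439356979565
6279 circle [629.4 118.8] 57.4 mean [629.9 118.1  87.7] rect [628.3 118.5] [ 38.1 110.6] 25.6
tool offset to circle 69.3 -81.8
[{'location': [215.5, 130.0], 'score': 0.95}]
```

View pics/w3.png

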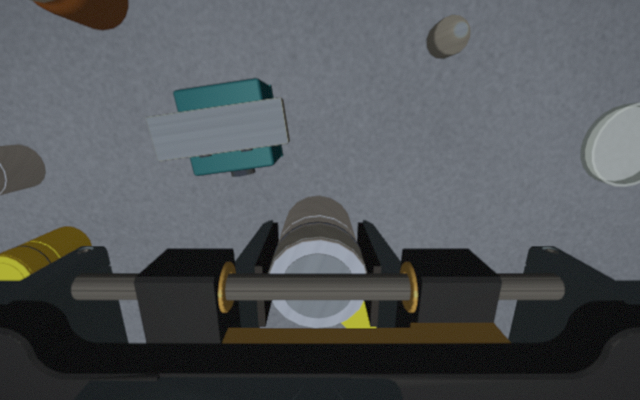

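The wrist view shows the bar clearly, centred near (218,128), with the light canister held upright at (320,260). Bar centre is (628.3, 118.5) at height 88 mm. Moving over it.

{"op": "arm_command", "data": {"motion": [{"offset":[0.0227,-0.0273,0],"spin":0},{"offset":[0.0227,-0.0273,0],"spin":0},{"offset":[0.0227,-0.0273,0],"spin":0},{"offset":[0,0,0],"spin":0},{"offset":[0,0,0],"spin":0}]}}

```text
time_s: 12.45
ee_pos: [628.3, 117.4, 171.8]
ee_rot: [180.0, 0.1, 17.8]
force: [0.3, 0.5, -1.8]
gripper_width: 49.4
gripper_force: 30.0
```

{"op": "arm_command", "data": {"motion": [{"offset":[0,0,0.02],"spin":0},{"offset":[0,0,0.008],"spin":0},{"offset":[0,0,0],"spin":0},{"offset":[0,0,0],"spin":0}]}}

```text
time_s: 12.95
ee_pos: [629.2, 118.3, 144.6]
ee_rot: [180.0, -0.1, 17.8]
force: [-0.6, 0.1, -0.8]
gripper_width: 49.2
gripper_force: 30.0
```

```bash
python3 look.py w4 628.3 118.5 82 95 75; python3 look.py w5 628.3 118.5 82 95 75
```

```text
12.95 [629.2 118.3 144.6] [ 1.7998e+02 -6.0000e-02  1.7830e+01] [-0.57  0.07 -0.78] 49.21378213224176 29.999523647711612
2487 circle [629.2 119.1] 57.6 mean [640.3 112.9  87.6] rect [629.7 119.2] [ 36.1 110.6] 25.3
tool offset to circle 0.3 -0.7
13.0 [629.2 118.5 144.7] [ 1.7998e+02 -8.0000e-02  1.7840e+01] [ 0.16 -1.01 -1.14] 49.32193718320041 29.999450959585374
2478 circle [630.1 119.2] 57.1 mean [640.4 112.8  87.6] rect [629.5 118.9] [ 36.2 110.1] 25.7
tool offset to circle 1.0 -0.4
```

Well centred. I'll lower the last ~8 mm gently.

{"op": "arm_command", "data": {"motion": [{"offset":[0,0,0.004],"spin":0},{"offset":[0,0,0.002],"spin":0},{"offset":[0,0,0.001],"spin":0},{"offset":[0,0,0],"spin":0}]}}

```text
time_s: 13.55
ee_pos: [628.8, 118.7, 136.8]
ee_rot: [180.0, 0.0, 17.9]
force: [-0.2, -0.2, -0.3]
gripper_width: 49.4
gripper_force: 30.0
```

{"op": "arm_command", "data": {"motion": [{"offset":[0,0,0.001],"spin":0},{"offset":[0,0,0],"spin":0}]}}

```text
time_s: 13.8
ee_pos: [628.9, 118.7, 136.1]
ee_rot: [180.0, -0.0, 17.9]
force: [-0.6, -0.0, -1.0]
gripper_width: 49.3
gripper_force: 30.0
```

{"op": "arm_command", "data": {"motion": [{"offset":[0,0,0.001],"spin":0},{"offset":[0,0,0],"spin":0}]}}

```text
time_s: 14.05
ee_pos: [629.0, 118.8, 136.0]
ee_rot: [180.0, -0.1, 17.9]
force: [-2.0, -0.5, 5.3]
gripper_width: 49.6
gripper_force: 30.0
```

```bash
sed 's/range(16)/range(4)/' heft.py | python3 -
```

```text
14.25 [629.  118.7 136. ] F [-2.08 -0.33  5.78] sd [0.14 0.33 0.23] T [-0.078  0.357 -0.025] E [-1.900e-01 -4.502e+01 -2.081e+01  2.000e-02 -7.000e-01 -2.000e-02] 49.7 30.0
```

In contact. Releasing and rising straight up.

{"op": "arm_command", "data": {"motion": [{"offset":[0,0,-0.0005],"spin":0},{"offset":[0,0,0],"spin":0}]}}

```text
time_s: 14.5
ee_pos: [628.9, 118.8, 136.0]
ee_rot: [180.0, -0.0, 17.9]
force: [-2.3, -0.1, 5.0]
gripper_width: 49.8
gripper_force: 30.0
```

{"op": "arm_command", "data": {"motion": [{"offset":[0,0,0],"spin":0},{"offset":[0,0,0],"spin":0},{"offset":[0,0,0],"spin":0},{"offset":[0,0,0],"spin":0}], "jaw": 0.072}}

```text
time_s: 15.0
ee_pos: [628.8, 118.7, 135.2]
ee_rot: [180.0, 0.0, 17.9]
force: [-0.5, -0.6, 0.0]
gripper_width: 71.8
gripper_force: 0.0
```

{"op": "arm_command", "data": {"motion": [{"offset":[0,0,-0.02],"spin":0},{"offset":[0,0,-0.04],"spin":0},{"offset":[0,0,-0.04],"spin":0},{"offset":[0,0,0],"spin":0}]}}

```text
time_s: 15.5
ee_pos: [630.7, 119.0, 239.4]
ee_rot: [179.9, -0.5, 17.9]
force: [0.5, 0.4, -0.8]
gripper_width: 72.1
gripper_force: 0.0
```

```bash
python3 look.py w6 628.8 118.7 155 180 60
```

```text
15.5 [630.7 119.  239.4] [179.93  -0.46  17.87] [ 0.49  0.42 -0.84] 72.05221632100776 0.0
2780 circle [628.9 119.6] 25.2 mean [630.8 120.3 167.6] rect [629.  119.7] [49.8 49. ] 19.7
tool offset to circle -1.5 -1.1
```

The canister stands on the bar, centred, with its top at 168 mm. Now the third one.

{"op": "arm_command", "data": {"motion": [{"offset":[-0.009,-0.0502,0],"spin":0},{"offset":[-0.009,-0.0502,0],"spin":0},{"offset":[-0.009,-0.0502,0],"spin":0},{"offset":[-0.009,-0.0502,0],"spin":0},{"offset":[-0.009,-0.0502,0.02],"spin":0}]}}

```text
time_s: 16.18
ee_pos: [508.2, 345.2, 214.8]
ee_rot: [-180.0, -0.0, 17.9]
force: [0.9, 0.6, -0.2]
gripper_width: 72.3
gripper_force: 0.0
```

{"op": "arm_command", "data": {"motion": [{"offset":[0,0,0.04],"spin":0},{"offset":[0,0,0.025],"spin":0},{"offset":[0,0,0],"spin":0},{"offset":[0,0,0],"spin":0}]}}

```text
time_s: 16.68
ee_pos: [509.3, 343.8, 150.7]
ee_rot: [180.0, -0.0, 17.8]
force: [-0.3, -0.4, 0.7]
gripper_width: 71.8
gripper_force: 0.0
```

```bash
python3 look.py w7 509 344 70 86 40
```

```text
16.675 [509.3 343.8 150.7] [ 1.800e+02 -2.000e-02  1.785e+01] [-0.26 -0.41  0.72] 71.82278468370674 0.0
2788 circle [509.6 349.2] 25.3 mean [511.2 349.7  79.8] rect [509.6 349.1] [49.8 49.3] 19.5
tool offset to circle 1.9 -5.0
```

{"op": "arm_command", "data": {"motion": [{"offset":[0.002,-0.005,0.02],"spin":0},{"offset":[0,0,0.04],"spin":0},{"offset":[0,0,0.03],"spin":0},{"offset":[0,0,0.014],"spin":0},{"offset":[0,0,0],"spin":0}]}}

```text
time_s: 17.35
ee_pos: [509.6, 349.2, 46.6]
ee_rot: [180.0, 0.0, 17.8]
force: [-0.1, 0.4, 0.5]
gripper_width: 71.9
gripper_force: 0.0
```

{"op": "arm_command", "data": {"motion": [{"offset":[0,0,0],"spin":0},{"offset":[0,0,0],"spin":0},{"offset":[0,0,0],"spin":0},{"offset":[0,0,0],"spin":0}], "jaw": 0.035, "newtons": 40}}

```text
time_s: 17.85
ee_pos: [510.1, 349.1, 47.6]
ee_rot: [180.0, -0.1, 17.9]
force: [0.3, -2.8, 5.7]
gripper_width: 49.3
gripper_force: 40.0
```

{"op": "arm_command", "data": {"motion": [{"offset":[0,0,-0.01],"spin":0},{"offset":[0,0,-0.02],"spin":0},{"offset":[0,0,-0.02],"spin":0},{"offset":[0,0,0],"spin":0},{"offset":[0,0,0],"spin":0}]}}

```text
time_s: 18.48
ee_pos: [508.4, 348.7, 95.2]
ee_rot: [180.0, 0.1, 17.9]
force: [-0.5, 0.3, -5.6]
gripper_width: 49.6
gripper_force: 40.0
```

```bash
python3 heft.py
```

```text
19.275 [509.4 349.2  96.4] F [-0.23 -0.08 -5.18] sd [0.57 0.48 0.63] T [ 0.005 -0.    -0.004] E [ 1.000e-02 -5.059e+01 -2.210e+01  1.000e-02 -7.000e-02 -0.000e+00] 49.7 40.0
```

Weights are about 0.31, 0.115 and 0.53 kg, so the one in hand is the heaviest. Raising it to 15 cm clearance.

{"op": "arm_command", "data": {"motion": [{"offset":[0,0,-0.02],"spin":0},{"offset":[0,0,-0.035],"spin":0},{"offset":[0,0,-0.03],"spin":0},{"offset":[0,0,-0.017],"spin":0},{"offset":[0,0,0],"spin":0}]}}

```text
time_s: 19.9
ee_pos: [509.8, 349.5, 199.4]
ee_rot: [-180.0, -0.1, 17.9]
force: [0.0, 0.1, -6.5]
gripper_width: 49.3
gripper_force: 40.0
```

{"op": "arm_command", "data": {"motion": [{"offset":[0,0,0],"spin":0},{"offset":[0,0,0],"spin":0},{"offset":[0,0,0],"spin":0},{"offset":[0,0,0],"spin":0}]}}

```text
time_s: 20.4
ee_pos: [509.3, 349.1, 198.0]
ee_rot: [180.0, 0.0, 17.9]
force: [0.0, 0.9, -3.9]
gripper_width: 49.5
gripper_force: 40.0
```

```bash
python3 - <<'E'
from h import *
p,d=env.grab_frame('side'); cv2.imwrite('pics/side1.png',p); s=env.state(); print(s['ee_pos'],s['qvel'].round(2),s['force'])
c=cam('side'); W=cloud('side',d,c); m=(W[...,2]>100)&(np.hypot(W[...,0]-509,W[...,1]-349-15)<32)&(W[...,2]<240); print(np.percentile(W[m][:,2],[0,1,5,50,99]).round(1))
E
```

```text
[509.26956893 349.14360408 198.10206971] [ 0.04 -0.22 -0.1  -0.06 -0.06  0.07] [ 0.2698385  -0.20899152 -5.00786768]
[149.4 152.1 154.5 184.9 218.1]
```

View pics/side1.png

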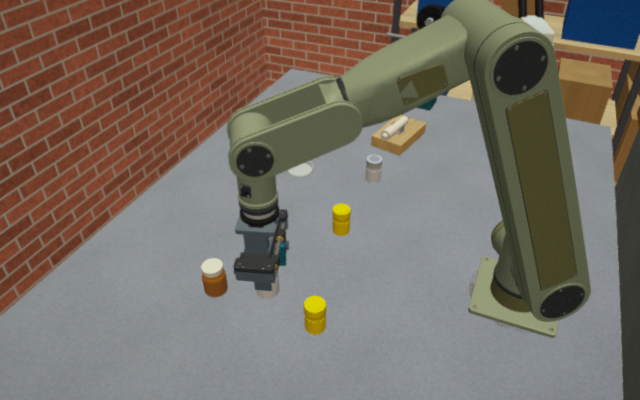

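The side view shows the heaviest canister held upright at (267,285) and the part-filled one standing at (373,168). Bystanders are undisturbed, but the bar is hidden, so I'll check it from the wrist or top camera and then hand in.

```bash
python3 - <<'E'
from h import *
ok=False
for n in ('top','wrist'):
    c=cam(n); p,d=env.grab_frame(n); W=cloud(n,d,c)
    m=(d>0)&(W[...,2]>155)&(W[...,2]<180)&(np.hypot(W[...,0]-629,W[...,1]-119)<40); print(n,m.sum(),W[m].mean(0) if m.any() else None)
    ok|=m.sum()>60
if ok: print(env.job_done())
E
```

```text
top 193 [625.95822089 116.84363867 168.63896875]
wrist 0 None
the job is handed in; nothing more can be done
None
```

The job is handed in: the lightest canister (about 0.115 kg) stands on the steel bar, the part-filled one (about 0.31 kg) is back on the bench, and the arm is holding the heaviest (about 0.53 kg) upright, roughly 15 cm clear of the bench.

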